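# Fit the index plate on the spindle nose and lock it with the keeper

## Robot

A 6-joint arm with a two-finger parallel gripper is mounted at the origin on a cart in front of the work surface, level with it; the furniture and walls round the work are solid. World frame = base frame: x ahead of the robot, y to its left, z up, the work surface at z = 0. Lengths are in mm, angles in rad, forces in N, time in s.
With the tool pointing down it reaches from about 350 to 975 mm from the base axis. Payload 7.1 kg.
Tool frame: the origin (TCP) lies midway between the tips of the shut fingers; the grasp point (between the pads) lies 19 mm behind it; z points along the fingers, y is the line along which they close (so a half turn about z gives the same grasp; the last joint's range is limited). The gripper opens to 88 mm and grips with 3 to 60 N. Pads are 20 mm wide; open, the fingers measure 115 mm over their backs; the gripper's body (75 mm by 178 mm) begins 61 mm behind the grasp point.
Start: joints at [-1.246, 0.423, 1.63, -0, 1.089, -0.019], TCP at [210.684, -588.402, 222.675] pointing down, gripper open.
Joint ranges: [-3, 3], [-0.9, 2.11], [0.09, 2.58], [-1.31, 4.45], [0.11, 2.69], [-2.54, 2.54]. Speed limits (rad/s): [2.39, 2.39, 3.01, 3.14, 3.14, 3.14].

## Interface

Orientations are given as a rotation vector (axis times angle).
In Python, from workcell import ctrl gives the robot as it stands. The module is installed in compiled form; this text tells all that it offers.
- The arm moves only by the tool servo_tool, never from a script. Its argument "increments" is a list of rows, each a list of 7 numbers: the shift along the world's x, y, z in cm, then the turn, a rotation vector about the world's x, y, z in degrees, then the opening, from -1 (shut) to 1 (fully open). A call has 1 to 20 rows; each row is the pose to reach, as a shift and turn from the pose commanded when the call began; what a row does not reach only later rows make up. A row lasts 1/12 s, in which the tool goes at most 41.7 mm and 7.16 degrees, less where a joint would pass 70% of its speed; a pose out of reach is approached as far as the arm can. A call with a gripper value outside its range is refused whole. The fingers move at their own pace and stop on an object; the grip force is fixed at half the most. Time passes only in rows, so rows that repeat a pose let the fingers close. It gives the time, the measured TCP pose, the force, the opening and the grip force at its end, in the units of the state.
- ctrl.get_obs(): the state, without advancing time (a new reading comes with each control period).
- ctrl.get_image(name): name is "scene" or "top" or "wrist"; returns a dict with "image" (384x512x3 uint8, red, green, blue), "fx", "fy", "cx", "cy" (pixels), "extrinsics" (4x4, takes a point from camera to world coordinates); the wrist camera has in their place "tool_from_camera" (4x4, takes a point from camera to tool coordinates, whose origin is the TCP and whose axes are the flange's). Camera axes: x right, y up, looking along -z (the intrinsics and any distortion apply to the point x, -y, -z); pixel columns grow to the right and rows downward; lengths in mm; the calibration is good to about 2 mm. The wrist camera is an equidistant fisheye: a pixel r from the principal point sees the ray r / f radians off the axis. A picture is of the moment at which its call begins: read the wrist's pose just before it. There is no depth.
- ctrl.close_job(): hands the job in; it is judged then, once.
The state is a dict: "t": time; "qpos": joint angles; "qvel": joint speeds; "joint_torque": joint torques, N m; "ee_pos": TCP position; "orientation": TCP orientation; "ft_force": force on the tool from outside, world axes, zero at the start; "moment": the same for the moment, N m; "width": finger opening in mm; "grasp_force": force on a finger pad.
Only numpy, scipy, OpenCV 4.12 (cv2) and the standard library are available. Lean on these libraries where they do the work, as an engineer would, in place of code of your own. Each camera call takes 0.05 s, during which the arm holds its last target. There are 200 camera calls.

## Task

Pick up the loose blue round plate with three holes by its hexagonal hub, turn it so that all three holes line up with the three studs of the spindle nose, and lower it gently until it lies flat and fully home on the seat. Then slide the brass keeper by its red knob fully home over the edge of the plate, and leave both there. Do not drop or hammer the plate, and do not disturb the lens barrel, the loupe, the clamp collar or the small white box standing around.

Things in the scene. Friction and masses are not known exactly. Their poses are not given: they have to be found in the camera images.
- plate_mid (a point): Loose index plate, about 0.25 kg: blue disc 80 mm in diameter, 10 mm thick, with a bright hexagonal hub on top; 54 mm high in all. Three through holes of 10 mm lie at 0, 120 and 240 degrees from its x axis, 29 mm from its centre, so it fits in three turns. This point: on its axis, 27 mm above the underside; z up along the hub.
- plate_hub (a point): The same plate's hub, 34 mm across flats, 10 to 54 mm above the plate's underside; its flats face 30, 90, 150, 210, 270 and 330 degrees from x. Grip it across two flats, fingertips at least 20 mm above the underside so that they stay clear of studs and guide. This point: on the axis, 40 mm above the underside.
- seat (a point): Centre of the top face of the spindle nose's dark round seat (radius 38 mm, 24 mm above the worktop, fixed). Three upright steel studs at 0, 120 and 240 degrees from its x axis, 29 mm from this point: 7 mm diameter, 15 mm tall, the last 6 mm tapering to 2.4 mm. z up. The keeper's guide lies on the -x side, 45 to 91 mm from here, 28 mm wide, its top 19 to 24 mm above the seat.
- keeper_knob (a point): Centre of the red upright knob of the keeper (13 mm diameter, 19.5 mm tall, this point 10 mm below its top, 53 mm above the worktop), on a flat brass bar 16.5 mm wide that slides in the guide towards the seat, along the seat's +x. Fully open the knob is 80 mm from the seat's centre, fully home 60 mm.
- keeper (a joint): Travel of the keeper in m: 0 fully open, 0.020 fully home against its stop with its nose 11 mm over the edge of the seated plate, 2.5 mm above it. It is held by about 2 N of friction and stays where it is left. A plate that is not fully down is in its way.
- spare_lens: Bystander: black lens barrel standing upright, 38 mm diameter, 58 mm tall; origin at its foot.
- loupe: Bystander: black stand magnifier, 37 mm diameter, 40 mm tall; origin at its foot.
- shaft_collar: Bystander: black clamp collar lying flat, 26 mm diameter, 10 mm tall; origin at its foot.
- collet_box: Bystander: small white box with a blue-edged label, 46 x 63 x 16 mm; origin at its foot.
Not all that is in view belongs to the job. Leave any green look-alike of the part that bears plate_mid alone.

How it is judged (in metres and radians):
On the way, in this order (a step that is already met when the one before it is completed fails the run):
1. the plate lies fully home on the seat with all three studs through its holes, while the keeper is still open (z of plate_mid in the frame of seat below 0.029 m and horizontal distance between plate_mid and seat below 0.003 m and angle between plate_mid's own z axis and vertical below 0.04 rad and value of joint keeper below 0.008 m), for 0.2 s.
2. the keeper is slid home over the edge of the plate (value of joint keeper above 0.0175 m), for 0.2 s.
At the end, for the whole second after the job is handed in: The plate lies flat on the seat (within 2 mm of touching, within 3 mm of centre, tilted less than 0.04 rad) with the studs through its holes, the keeper is within 2.5 mm of its stop, and everything is released (z of plate_mid in the frame of seat below 0.029 m and horizontal distance between plate_mid and seat below 0.003 m and angle between plate_mid's own z axis and vertical below 0.04 rad and value of joint keeper above 0.0175 m and contact force between plate and the fingers below 0.1 N).
It fails at once if the plate is let go in the air (more than 20 mm above the seat's height) (height (world z) of plate_mid above 0.071 m and contact force between plate and the fingers below 0.1 N).
It fails at once if the plate is hammered onto the spindle nose (more than 60 N) (contact force between plate and spindle above 60 N).
It fails at once if a bystander is moved by more than 15 mm (distance of any of spare_lens, loupe, shaft_collar, collet_box from where it was at the start of the episode above 0.015 m).
It also fails if it takes over 51 s, if anything falls off the work surface, if the arm or the gripper's body presses on something with over 40 N, if the wrist force passes 120 N, or if a joint passes its speed limit or range.

## Working session

There is one attempt and no reset: what is moved stays moved. The work goes in short steps, Python scripts to look and compute and a tool call to move; the robot and the scene stay as the last step left them, time stands still between calls to the robot, and variables do not carry over. Pictures are saved under pics/ and viewed, at most 10 in all, crops included, and the job is handed in when it is done.

Besides the shell and the picture viewer there is one more tool, called after ">>>" as a command line: name --pt "numbers of a row" for each row, then --argument value for the rest. servo_tool: Moves the arm, as the interface text tells. Its arguments: {"type":"object","properties":{"increments":{"type":"array","items":{"type":"array","items":{"type":"number"}}}},"required":["increments"]}

```bash
mkdir -p pics
python3 - <<'E'
from workcell import ctrl
import cv2,numpy as np
o=ctrl.get_obs();print({k:np.round(v,3) for k,v in o.items()})
for n in("scene","top","wrist"):
    d=ctrl.get_image(n);cv2.imwrite(f"pics/{n}0.png",d["image"][:,:,::-1])
    print(n,{k:np.round(v,3).tolist() for k,v in d.items() if k!="image"})
E
```

```text
{'t': np.float64(0.0), 'qpos': array([-1.246,  0.424,  1.631, -0.   ,  1.089, -0.019]), 'qvel': array([ 0.001, -0.   , -0.001, -0.001, -0.   ,  0.001]), 'joint_torque': array([ 1.0000e-03, -5.4461e+01, -2.7367e+01,  6.4000e-02,  2.3000e-02,
       -0.0000e+00]), 'ee_pos': array([ 210.503, -587.901,  221.925]), 'orientation': array([-3.094, -0.537,  0.   ]), 'ft_force': array([ 0.149,  0.425, -0.144]), 'moment': array([-0.029,  0.053, -0.007]), 'grasp_force': np.float64(0.0), 'width': np.float64(87.571)}
scene {'fx': 499.593, 'fy': 499.593, 'cx': 254.356, 'cy': 199.948, 'extrinsics': [[-0.879, 0.367, -0.305, 183.869], [-0.477, -0.664, 0.576, 823.84], [0.009, 0.652, 0.758, 820.665], [0.0, 0.0, 0.0, 1.0]]}
top {'fx': 355.9, 'fy': 355.9, 'cx': 258.137, 'cy': 186.785, 'extrinsics': [[-0.087, 0.976, -0.201, 353.494], [-0.996, -0.085, 0.02, 252.97], [0.002, 0.202, 0.979, 880.575], [0.0, 0.0, 0.0, 1.0]]}
wrist {'fx': 297.319, 'fy': 297.319, 'cx': 260.225, 'cy': 193.514, 'tool_from_camera': [[-0.001, 0.967, 0.253, 68.774], [1.0, 0.001, -0.001, -0.925], [-0.002, 0.253, -0.967, -162.018], [0.0, 0.0, 0.0, 1.0]]}
```

View pics/top0.png

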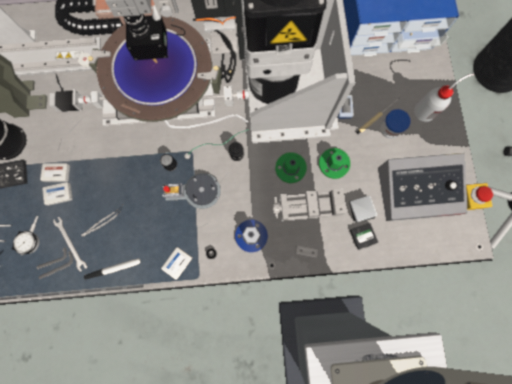

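View pics/scene0.png

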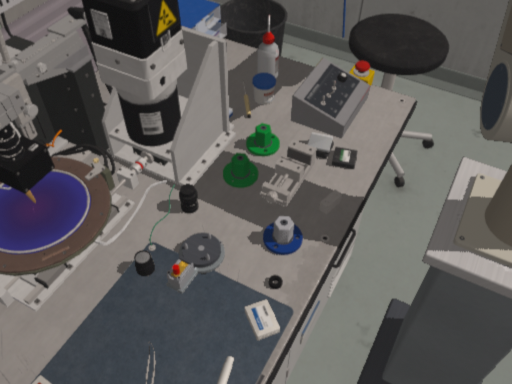

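The top view shows the blue plate at about (251,236), the seat at (201,188) with the keeper to its left and its knob at about (169,190). The collar is at (211,253), the box at (177,263), the lens barrel at (236,150) and the loupe at (168,160). I'll enlarge this area.

```bash
cat > h.py <<'E'
import numpy as np,cv2
from scipy.spatial.transform import Rotation as R
from workcell import ctrl
def ray(d,u,v,T):
    x,y=(u-d["cx"])/d["fx"],(v-d["cy"])/d["fy"]
    if "tool_from_camera" in d:
        r=np.hypot(x,y);s=np.sin(r)/max(r,1e-9);c=np.array([x*s,-y*s,-np.cos(r)])
    else: c=np.array([x,-y,-1])
    return T[:3,3],T[:3,:3]@c
def camT(d,o=None):
    if "extrinsics" in d: return np.array(d["extrinsics"])
    T=np.eye(4);T[:3,:3]=R.from_rotvec(o["orientation"]).as_matrix();T[:3,3]=o["ee_pos"]
    return T@np.array(d["tool_from_camera"])
def at(d,u,v,z,o=None):
    p,r=ray(d,u,v,camT(d,o));return p+r*(z-p[2])/r[2]
def crop(im,u0,v0,w,h,s,fn):
    cv2.imwrite(fn,cv2.resize(im[v0:v0+h,u0:u0+w,::-1],None,fx=s,fy=s,interpolation=cv2.INTER_CUBIC))
E
python3 - <<'E'
from h import *
d=ctrl.get_image("top")
crop(d["image"],150,130,130,130,4.6,"pics/topc.png")
for n,u,v,z in(("plate",251,236,10),("hubtop",251,235,54),("seat",201,188,24),("knob",168.5,190,60),("collar",211,253,5),("box",177,263,10),("lens",236,150,50),("loupe",168,160,40)):
    print(n,at(d,u,v,z).round(1))
E
```

```text
plate [412.4 263.2  10. ]
hubtop [411.7 262.5  54. ]
seat [538.7 375.5  24. ]
knob [532.8 446.7  60. ]
collar [380.5 363.    5. ]
box [363.9 444.7  10. ]
lens [620.  281.8  50. ]
loupe [612.1 449.9  40. ]
```

View pics/topc.png

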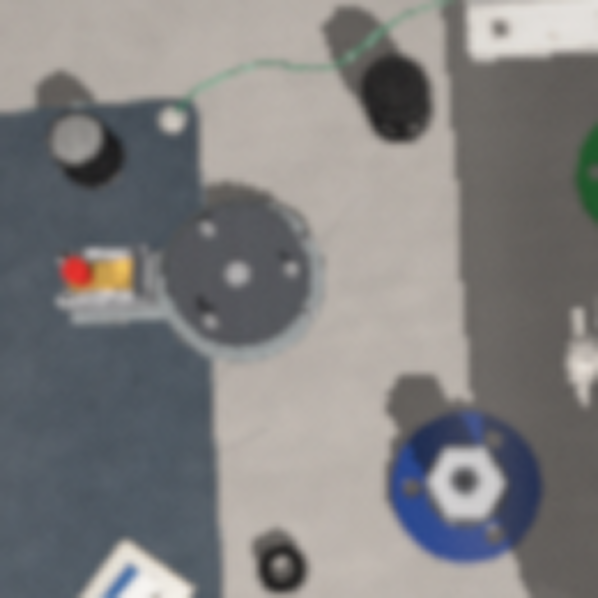

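The crop confirms the layout. The seat's x axis points image-right (about world −y), and the plate needs about 60° of turn. I'll move above the plate with a +130° yaw, in two legs.

>>> servo_tool --pt "27 44 3 0 0 65 1" --pt "27 44 3 0 0 65 1" --pt "27 44 3 0 0 65 1" --pt "27 44 3 0 0 65 1" --pt "27 44 3 0 0 65 1" --pt "27 44 3 0 0 65 1" --pt "27 44 3 0 0 65 1" --pt "27 44 3 0 0 65 1" --pt "27 44 3 0 0 65 1" --pt "27 44 3 0 0 65 1" --pt "27 44 3 0 0 65 1" --pt "27 44 3 0 0 65 1" --pt "27 44 3 0 0 65 1" --pt "27 44 3 0 0 65 1"

```text
t: 1.37
ee_pos: [482.4, -145.5, 253.0]
orientation: [2.317, 2.121, 0.002]
ft_force: [-0.6, -0.0, 0.2]
width: 88.0
grasp_force: 0.0
```

>>> servo_tool --pt "-6.8 41.3 -5 0 0 65 1" --pt "-6.8 41.3 -5 0 0 65 1" --pt "-6.8 41.3 -5 0 0 65 1" --pt "-6.8 41.3 -5 0 0 65 1" --pt "-6.8 41.3 -5 0 0 65 1" --pt "-6.8 41.3 -5 0 0 65 1" --pt "-6.8 41.3 -5 0 0 65 1" --pt "-6.8 41.3 -5 0 0 65 1" --pt "-6.8 41.3 -5 0 0 65 1" --pt "-6.8 41.3 -5 0 0 65 1" --pt "-6.8 41.3 -5 0 0 65 1" --pt "-6.8 41.3 -5 0 0 65 1" --pt "-6.8 41.3 -5 0 0 65 1" --pt "-6.8 41.3 -5 0 0 65 1" --pt "-6.8 41.3 -5 0 0 65 1"

```text
t: 2.62
ee_pos: [413.1, 262.9, 202.8]
orientation: [0.825, 3.031, -0.0]
ft_force: [0.9, 1.2, -0.6]
width: 87.8
grasp_force: 0.0
```

```bash
cat >> h.py <<'E'
def shot(n,save):
    o=ctrl.get_obs();d=ctrl.get_image(n);cv2.imwrite(f"pics/{save}.png",d["image"][:,:,::-1])
    import pickle;pickle.dump((o,d),open(f"{save}.pkl","wb"))
    X=R.from_rotvec(o["orientation"]).as_matrix()
    print("t",o["t"],"pos",o["ee_pos"].round(1),"yaw",np.degrees(np.arctan2(X[1,0],X[0,0])).round(2),"tilt",X[:,2].round(4),"F",o["ft_force"].round(1),"w",o["width"].round(1),"q",o["qpos"].round(2))
def load(s):
    import pickle;return pickle.load(open(f"{s}.pkl","rb"))
E
python3 -c "
from h import *
shot('wrist','w1')
o,d=load('w1');cv2.imwrite('pics/w1b.png',cv2.resize(d['image'][:,:,::-1],(768,576),interpolation=cv2.INTER_CUBIC))"
```

```text
Traceback (most recent call last):
  File "h.py", line 22, in shot
    print("t",o["t"],"pos",o["ee_pos"].round(1),"yaw",np.degrees(np.arctan2(X[1,0],X[0,0])).round(2),"tilt",X[:,2].round(4),"F",o["ft_force"].round(1),"w",o["width"].round(1),"q",o["qpos"].round(2))
                                                                                                                                                           ^^^^^^^^^^^^^^^^
AttributeError: 'float' object has no attribute 'round'
```

```bash
sed -i 's/o\["width"\].round(1)/round(float(o["width"]),1)/' h.py
python3 -c "
from h import *
shot('wrist','w1')
o,d=load('w1');cv2.imwrite('pics/w1b.png',cv2.resize(d['image'][:,:,::-1],(768,576),interpolation=cv2.INTER_CUBIC))"
```

```text
t 2.6667 pos [413.2 263.1 202.9] yaw 149.56 tilt [ 2.e-04 -1.e-04 -1.e+00] F [-0.2 -0.1 -0.7] w 88.2 q [ 0.54  0.25  1.94 -0.    0.95 -0.5 ]
```

View pics/w1b.png

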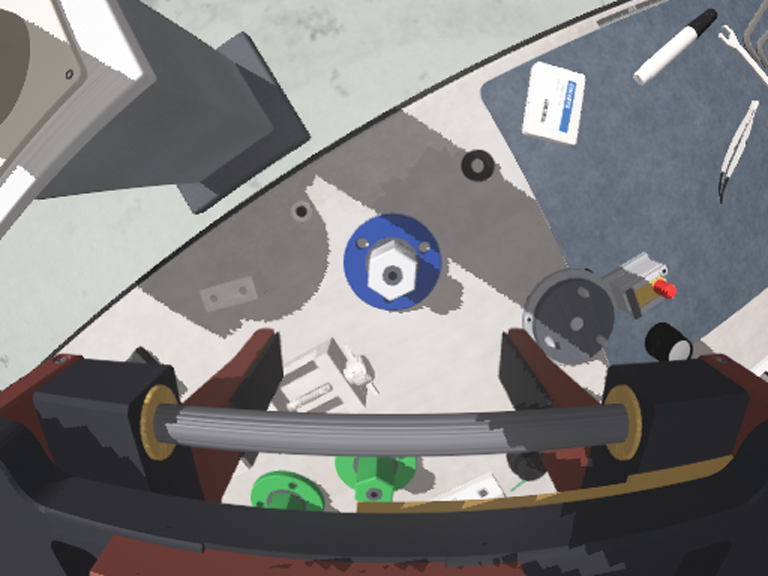

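The wrist view shows the plate at 1.5× pixel (391,262), with holes at (362,243) and (425,247) and hub top at (392,275). The seat is at (570,317), the knob at (663,289) and the collar at (478,165). I'll measure more finely with an enlarged crop of both.

Run:
```python
from h import *
o,d=load('w1');im=d["image"]
a=cv2.resize(im[135:215,220:300,::-1],None,fx=5,fy=5,interpolation=cv2.INTER_CUBIC)
b=cv2.resize(im[155:255,340:460,::-1],None,fx=4,fy=4,interpolation=cv2.INTER_CUBIC)[:400,:400]
cv2.imwrite("pics/w1c.png",np.hstack([a,b]))
for n,u,v,z in(("disc",391,262,8),("hub",392,275,54),("h1",362,243,10),("h2",425,247,10),("seat",570,317,24),("knob",663,289,53)):
    print(n,at(d,u/1.5,v/1.5,z,o).round(1))
```

```text
disc [413.9 263.4   8. ]
hub [414.6 263.8  54. ]
h1 [388.2 251.5  10. ]
h2 [416.8 293.6  10. ]
seat [528.4 373.   24. ]
knob [537.5 452.2  53. ]
```

View pics/w1c.png

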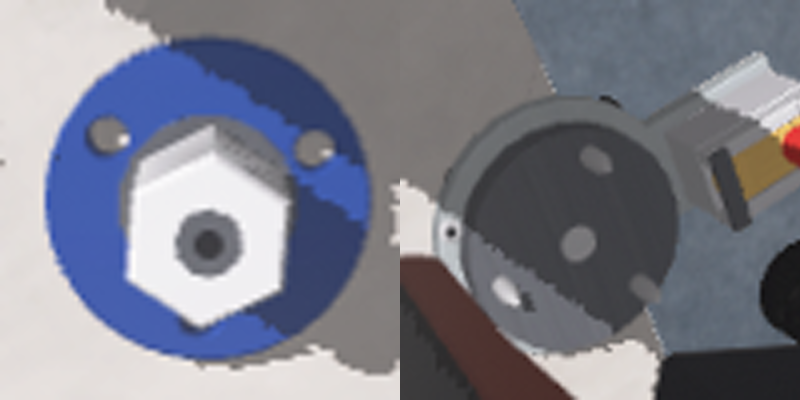

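Left half of the crop: holes at (108,134) and (315,148), disc centre (209,199), bore (208,243). Right half: the seat's centre boss at (578,243), with studs at about (597,159), (645,288) and (508,290).

Run:
```python
from h import *
o,d=load('w1')
P=lambda x,y,z:at(d,220+(x-2)/5,135+(y-2)/5,z,o)[:2]
c=P(209,199,8);hb=P(208,243,54);print("disc",c,"hub",hb)
A=lambda a,b:np.degrees(np.arctan2(*(b-a)[::-1]))
h1,h2=P(108,134,9),P(315,148,9);print(h1,h2,np.linalg.norm(h1-h2),"radii",np.linalg.norm(h1-c),np.linalg.norm(h2-c),"angs",A(c,h1),A(c,h2),"from chord",A(h1,h2))
v=[P(x,y,54) for x,y in((212,150),(290,203),(281,290),(200,327),(127,280),(135,193))]
print("verts",[round(A(hb,q)%60,1) for q in v],np.mean(v,0))
S=lambda x,y,z:at(d,340+(x-400-1.5)/4,155+(y-1.5)/4,z,o)[:2]
s=S(578,243,24);print("seat",s)
for x,y in((597,159),(645,288),(508,290)):
  q=S(x,y,31);print(q,np.linalg.norm(q-s),A(s,q))
```

```text
disc [414.06062256 264.38135291] hub [414.35716548 263.77488834]
[387.62319498 251.56644463] [416.00610538 293.05369958] 50.267105806830926 radii 29.379575405463783 28.73827356113265 angs -154.13932603150013 86.11830298234464 from chord 55.62257724623223
verts [np.float64(27.2), np.float64(26.2), np.float64(26.1), np.float64(24.3), np.float64(24.6), np.float64(24.4)] [413.93515826 263.89946084]
seat [536.59799672 375.85344414]
[510.82377216 390.97979841] 29.885067266680345 149.59221719677336
[560.42922999 389.39375412] 27.409262547169956 29.604153648699917
[534.55214438 347.19911865] 28.72726719757051 -94.08385577964178
```

Plate at (414.1,264.0) with holes at 85.7° mod 120. Seat at about (536.6,375.9) with x at about −91.5°. Before grasping, I'll view the seat from the pose I'd use for placing, so that any calibration bias cancels out.

>>> servo_tool --pt "12.3 11.2 0 0 0 -61 1" --pt "12.3 11.2 0 0 0 -61 1" --pt "12.3 11.2 0 0 0 -61 1" --pt "12.3 11.2 0 0 0 -61 1" --pt "12.3 11.2 0 0 0 -61 1" --pt "12.3 11.2 0 0 0 -61 1" --pt "12.3 11.2 0 0 0 -61 1" --pt "12.3 11.2 0 0 0 -61 1" --pt "12.3 11.2 0 0 0 -61 1" --pt "12.3 11.2 0 0 0 -61 1" --pt "12.3 11.2 0 0 0 -61 1"

```text
t: 3.63
ee_pos: [536.1, 375.8, 202.7]
orientation: [2.245, 2.197, -0.0]
ft_force: [-0.7, 0.0, 0.1]
width: 87.9
grasp_force: 0.0
```

Run:
```python
from h import *
shot('wrist','w2')
o,d=load('w2')
crop(d["image"],200,100,120,120,5,"pics/w2c.png")
```

```text
t 3.6333 pos [536.1 375.8 202.7] yaw 88.77 tilt [ 0. -0. -1.] F [-0.7  0.   0.1] w 87.9 q [ 0.59  0.49  1.58 -0.    1.08  0.61]
```

View pics/w2c.png

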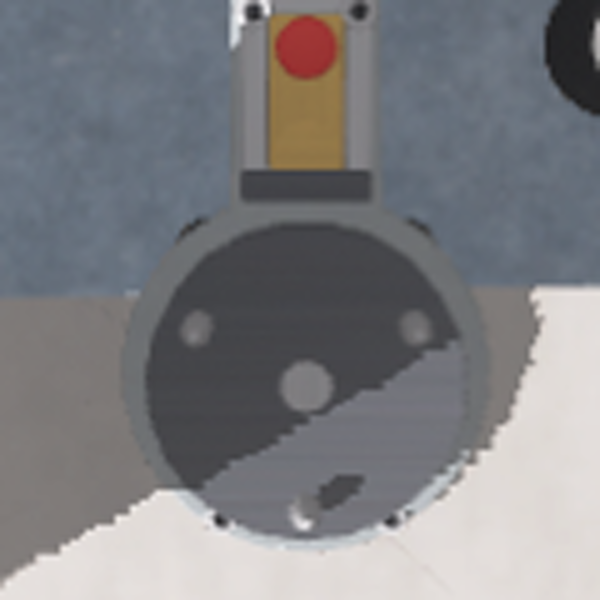

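The crop shows the seat boss at (306,386), studs at (197,328), (416,327) and (303,513), and the knob top at (306,47). The guide is vertical in the image, so yaw is nearly right.

Run:
```python
from h import *
o,d=load('w2')
P=lambda x,y,z:at(d,200+(x-2)/5,100+(y-2)/5,z,o)[:2]
A=lambda a,b:np.degrees(np.arctan2(*(b-a)[::-1]))
print("boss",P(306,386,24),"disc",P(304.7,384.5,24))
for z in(30,34):
  q=[P(*p,z) for p in((197,328),(416,327),(303,513))]
  print(z,np.mean(q,0),"side",[np.linalg.norm(q[i]-q[i-1]).round(1) for i in range(3)],"chord L-R",A(q[0],q[1]))
kb=P(306,47,63);print("knob",kb,"seat->knob",A(P(305.5,385,24),kb))
print("guide edges",A(P(240,200,43),P(235,20,43)),A(P(371,200,43),P(377,20,43)),"nose",A(P(243,186,43),P(372,186,43)))
```

```text
boss [536.44099338 376.01161009] disc [536.14496667 376.37647665]
30 [536.27208213 376.23003344] side [np.float64(50.2), np.float64(50.0), np.float64(51.2)] chord L-R -1.012810919636943
34 [536.27952148 377.06014409] side [np.float64(49.6), np.float64(49.4), np.float64(50.6)] chord L-R -1.01281091963691
knob [538.02342075 453.62291435] seat->knob 88.7456560741665
guide edges 90.05919395816147 87.0943778541125 nose -1.258356882331139
```

>>> servo_tool --pt "-12.2 -11.16 -9 0 0 56.9 1" --pt "-12.2 -11.16 -9 0 0 56.9 1" --pt "-12.2 -11.16 -9 0 0 56.9 1" --pt "-12.2 -11.16 -9 0 0 56.9 1" --pt "-12.2 -11.16 -9 0 0 56.9 1" --pt "-12.2 -11.16 -9 0 0 56.9 1" --pt "-12.2 -11.16 -9 0 0 56.9 1" --pt "-12.2 -11.16 -9 0 0 56.9 1" --pt "-12.2 -11.16 -9 0 0 56.9 1" --pt "-12.2 -11.16 -9 0 0 56.9 1" --pt "-12.2 -11.16 -9 0 0 56.9 1"

```text
t: 4.6
ee_pos: [413.8, 265.0, 112.8]
orientation: [0.933, 3.0, 0.0]
ft_force: [-0.1, -0.3, -1.0]
width: 88.2
grasp_force: 0.0
```

>>> servo_tool --pt "0 0 -3 0 0 0 1" --pt "0 0 -5 0 0 0 1" --pt "0 0 -7 0 0 0 1" --pt "0 0 -8.6 0 0 0 1" --pt "0 0 -8.6 0 0 0 1" --pt "0 0 -8.6 0 0 0 -1" --pt "0 0 -8.6 0 0 0 -1" --pt "0 0 -8.6 0 0 0 -1" --pt "0 0 -8.6 0 0 0 -1" --pt "0 0 -8.6 0 0 0 -1" --pt "0 0 -8.6 0 0 0 -1" --pt "0 0 -8.6 0 0 0 -1" --pt "0 0 -8.6 0 0 0 -1" --pt "0 0 -8.6 0 0 0 -1" --pt "0 0 -8.6 0 0 0 -1"

```text
t: 5.85
ee_pos: [413.7, 265.0, 26.8]
orientation: [-0.929, -3.001, 0.0]
ft_force: [-1.7, -0.3, 2.1]
width: 33.8
grasp_force: 30.0
```

Run:
```python
from h import *
shot('wrist','w3')
o,d=load('w3');print(o["grasp_force"])
crop(d["image"],180,110,160,120,5,"pics/w3c.png")
```

```text
t 5.85 pos [413.7 265.   26.8] yaw 145.6 tilt [-1.e-04 -1.e-04 -1.e+00] F [-1.7 -0.3  2.1] w 33.8 q [ 0.55  0.56  2.02 -0.    0.56 -0.42]
30.000478831498185
```

The hub is gripped squarely at 33.8 mm and 30 N. I'll lift, move over the seat and turn −56.7°.

>>> servo_tool --pt "0 0 2 0 0 0 -1" --pt "0 0 4.5 0 0 0 -1" --pt "0 0 7 0 0 0 -1" --pt "0 0 8 0 0 0 -1" --pt "1.2 1.1 8 0 0 -6 -1" --pt "2.8 2.5 8 0 0 -13 -1" --pt "4.4 4 8 0 0 -20 -1" --pt "6 5.5 8 0 0 -27 -1" --pt "7.6 7 8 0 0 -34 -1" --pt "9.2 8.4 8 0 0 -41 -1" --pt "10.6 9.7 8 0 0 -48 -1" --pt "11.7 10.7 8 0 0 -53 -1" --pt "12.29 11.21 8 0 0 -56.7 -1" --pt "12.29 11.21 8 0 0 -56.7 -1" --pt "12.29 11.21 8 0 0 -56.7 -1" --pt "12.29 11.21 8 0 0 -56.7 -1"

```text
t: 7.23
ee_pos: [535.5, 376.3, 105.8]
orientation: [-2.24, -2.202, 0.003]
ft_force: [-0.8, -0.8, -2.4]
width: 33.9
grasp_force: 30.0
```

Run:
```python
from h import *
shot('wrist','w4')
o,d=load('w4');crop(d["image"],180,60,160,120,5,"pics/w4c.png")
```

```text
t 7.2333 pos [535.5 376.3 105.8] yaw 89.01 tilt [-0.0017 -0.0012 -1.    ] F [-0.8 -0.8 -2.4] w 33.9 q [ 0.59  0.61  1.63 -0.    0.91  0.61]
```

View pics/w4c.png

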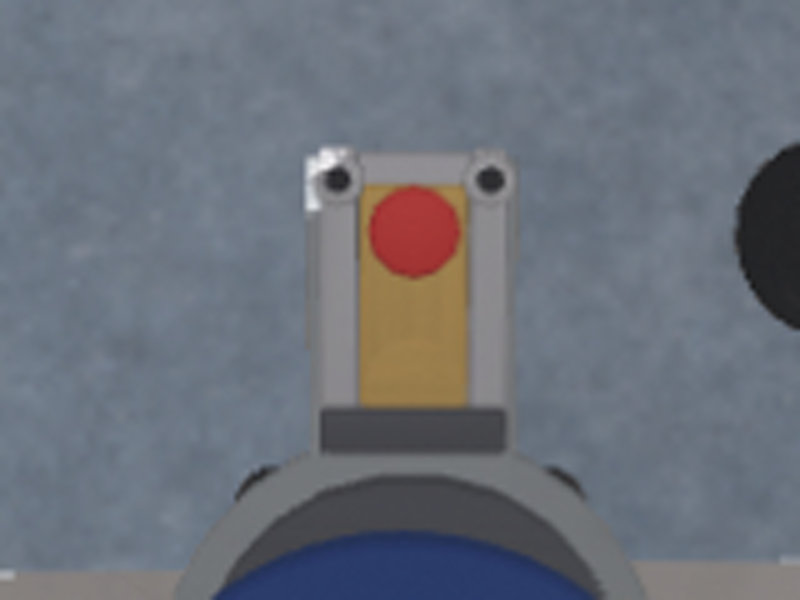

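The view shows the knob at (414,231), screws at (338,180) and (490,180), and the rear plate edge at (404,531). The seat ring behind is almost concentric. I'll check lateral alignment numerically.

Run:
```python
from h import *
o,d=load('w4');im=d["image"]
P=lambda x,y,z:at(d,180+(x-2)/5,60+(y-2)/5,z,o)[:2]
print("knob",P(414.5,231,63),"screws mid",P(414,180,46),"nose",P(413.5,430,48))
# plate rim points by colour, fit circle r=40 at top-rim height
m=((im[:,:,2].astype(int)-im[:,:,0])>60).astype(np.uint8)
pts=[]
for u in range(225,297,3):
    v=np.where(m[150:190,u])[0]
    if len(v): pts.append(at(d,u,150+v[0]-0.5,o["ee_pos"][2]-26.8+10,o)[:2])
from scipy.optimize import least_squares
pts=np.array(pts);r=least_squares(lambda c:np.hypot(*(pts-c).T)-40,[536,376])
print(len(pts),"plate",r.x,"rms",np.sqrt(2*r.cost/len(pts)), o["ee_pos"])
# seat ring: outer edge right/left at several rows (print gradient profile)
print(ctrl.get_obs()["ee_pos"])
```

```text
knob [537.93409661 453.71350812] screws mid [538.1260671 461.9496216] nose [537.39788576 424.77552171]
24 plate [534.52958907 374.80605216] rms 0.20658592468679526 [535.54496832 376.31843545 105.75622179]
[535.61654466 376.35540691 106.00959089]
```

>>> servo_tool --pt "0.13 0.1 -1.5 0 0 0 -1" --pt "0.13 0.1 -3 0 0 0 -1" --pt "0.13 0.1 -3.3 0 0 0 -1" --pt "0.13 0.1 -3.3 0 0 0 -1" --pt "0.13 0.1 -3.3 0 0 0 -1" --pt "0.13 0.1 -3.3 0 0 0 -1"

```text
t: 7.78
ee_pos: [538.2, 378.3, 74.1]
orientation: [2.242, 2.2, 0.001]
ft_force: [1.2, 0.5, -2.0]
width: 33.9
grasp_force: 30.0
```

Run:
```python
from h import *
shot('scene','s5')
o,d=load('s5');crop(d["image"],150,210,110,90,6,"pics/s5c.png")
```

```text
t 7.7833 pos [538.2 378.3  74.1] yaw 88.91 tilt [ 6.e-04  4.e-04 -1.e+00] F [ 1.2  0.5 -2. ] w 33.9 q [ 0.59  0.65  1.63 -0.    0.86  0.61]
```

View pics/s5c.png

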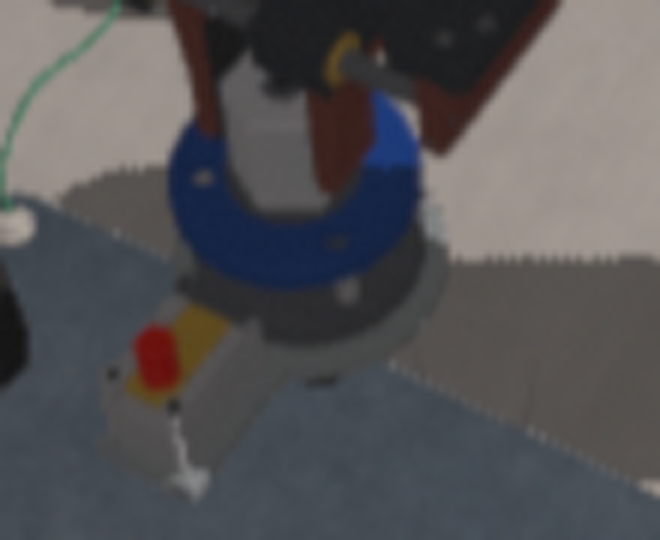

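The plate now hangs just above the studs, with a visible hole roughly over the stud at crop (345,290). The reading has settled at (538.2,378.3), so I'll correct to about (537.0,377.4) and descend onto the stud tapers.

>>> servo_tool --pt "-0.11 -0.08 0 0 0 0 -1" --pt "-0.11 -0.08 -0.2 0 0 0 -1" --pt "-0.11 -0.08 -0.4 0 0 0 -1" --pt "-0.11 -0.08 -0.6 0 0 0 -1" --pt "-0.11 -0.08 -0.8 0 0 0 -1" --pt "-0.11 -0.08 -1.0 0 0 0 -1" --pt "-0.11 -0.08 -1.2 0 0 0 -1" --pt "-0.11 -0.08 -1.2 0 0 0 -1" --pt "-0.11 -0.08 -1.2 0 0 0 -1"

```text
t: 8.58
ee_pos: [536.7, 377.2, 61.4]
orientation: [-2.243, -2.2, 0.001]
ft_force: [0.2, -0.2, -2.5]
width: 34.2
grasp_force: 30.0
```

No side force with the stud tips already in the holes, so I'll continue slowly.

>>> servo_tool --pt "0 0 -0.15 0 0 0 -1" --pt "0 0 -0.3 0 0 0 -1" --pt "0 0 -0.45 0 0 0 -1" --pt "0 0 -0.6 0 0 0 -1" --pt "0 0 -0.6 0 0 0 -1"

```text
t: 9.0
ee_pos: [536.6, 377.2, 55.3]
orientation: [-2.243, -2.2, 0.001]
ft_force: [0.6, -0.8, -1.7]
width: 34.1
grasp_force: 30.0
```

>>> servo_tool --pt "0 0 -0.1 0 0 0 -1" --pt "0 0 -0.2 0 0 0 -1" --pt "0 0 -0.3 0 0 0 -1" --pt "0 0 -0.38 0 0 0 -1" --pt "0 0 -0.38 0 0 0 -1" --pt "0 0 -0.38 0 0 0 -1"

```text
t: 9.5
ee_pos: [536.7, 377.3, 51.8]
orientation: [-2.243, -2.2, 0.0]
ft_force: [-0.3, -1.3, -2.1]
width: 34.0
grasp_force: 30.0
```

>>> servo_tool --pt "0 0 -0.03 0 0 0 -1" --pt "0 0 -0.06 0 0 0 -1" --pt "0 0 -0.09 0 0 0 -1" --pt "0 0 -0.12 0 0 0 -1" --pt "0 0 -0.12 0 0 0 -1"

```text
t: 9.92
ee_pos: [536.8, 377.3, 50.8]
orientation: [2.243, 2.2, 0.0]
ft_force: [-0.0, -0.5, -0.4]
width: 34.0
grasp_force: 30.0
```

>>> servo_tool --pt "0 0 -0.04 0 0 0 -1" --pt "0 0 -0.04 0 0 0 -1" --pt "0 0 -0.04 0 0 0 -1"

```text
t: 10.17
ee_pos: [536.8, 377.4, 50.8]
orientation: [2.243, 2.2, 0.0]
ft_force: [-2.5, -1.9, 5.7]
width: 33.6
grasp_force: 30.0
```

>>> servo_tool --pt "0 0 0 0 0 0 0.3" --pt "0 0 0 0 0 0 0.3" --pt "0 0 0 0 0 0 0.3" --pt "0 0 0 0 0 0 0.3" --pt "0 0 0 0 0 0 0.3" --pt "0 0 0 0 0 0 0.3"

```text
t: 10.67
ee_pos: [536.8, 377.3, 50.2]
orientation: [2.243, 2.2, -0.0]
ft_force: [0.9, -0.7, -0.9]
width: 56.9
grasp_force: 0.0
```

>>> servo_tool --pt "0 0 2 0 0 0 0.3" --pt "0 0 4 0 0 0 0.3" --pt "0 0 7 0 0 0 0.3" --pt "0 0 9 0 0 0 0.3" --pt "0 0 9 0 0 0 0.3" --pt "0 0 9 0 0 0 0.3"

```text
t: 11.17
ee_pos: [537.4, 377.8, 141.4]
orientation: [2.242, 2.2, 0.004]
ft_force: [0.7, -0.0, -0.6]
width: 57.1
grasp_force: 0.0
```

Run:
```python
from h import *
shot('wrist','w6')
o,d=load('w6');crop(d["image"],180,60,160,120,5,"pics/w6c.png")
```

```text
t 11.1667 pos [537.4 377.8 141.4] yaw 88.9 tilt [ 0.0022  0.0015 -1.    ] F [ 0.7 -0.  -0.6] w 57.1 q [0.59 0.56 1.61 0.   0.97 0.61]
```

View pics/w6c.png

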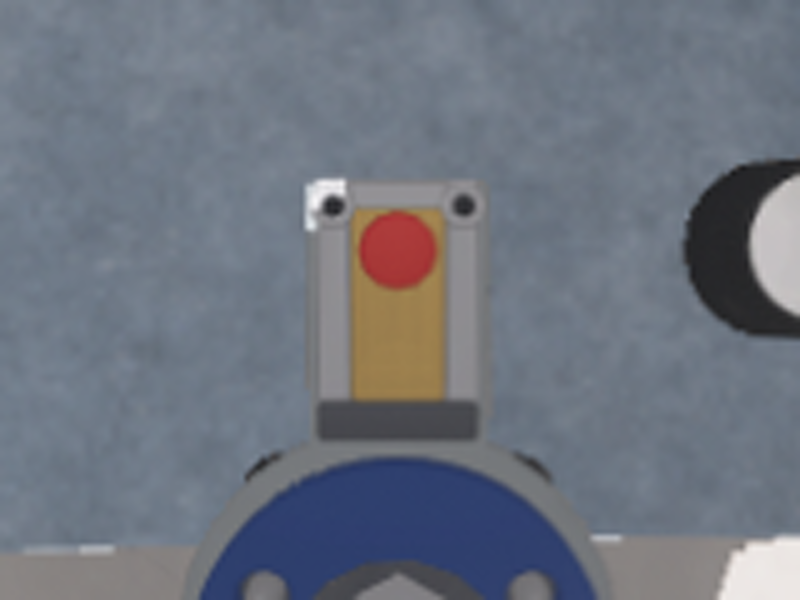

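The plate lies concentric with the ring, with studs visible in its holes at (265,587) and (533,585). The keeper is still open with its knob at (397,250). Next I'll go over the knob, descend and grip.

>>> servo_tool --pt "0.15 3 0 0 0 0 0.3" --pt "0.15 6 0 0 0 0 0.3" --pt "0.15 7.95 0 0 0 0 0.3" --pt "0.15 7.95 0 0 0 0 0.3" --pt "0.15 7.95 -3 0 0 0 0.3" --pt "0.15 7.95 -5.5 0 0 0 0.3" --pt "0.15 7.95 -7.5 0 0 0 0.3" --pt "0.15 7.95 -8.8 0 0 0 0.3" --pt "0.15 7.95 -8.8 0 0 0 0.3" --pt "0.15 7.95 -8.8 0 0 0 0.3"

```text
t: 12.05
ee_pos: [537.7, 455.8, 51.0]
orientation: [-2.243, -2.2, 0.004]
ft_force: [0.1, -0.4, -0.3]
width: 56.9
grasp_force: 0.0
```

>>> servo_tool --pt "0 0 0 0 0 0 -1" --pt "0 0 0 0 0 0 -1" --pt "0 0 0 0 0 0 -1" --pt "0 0 0 0 0 0 -1" --pt "0 0 0 0 0 0 -1" --pt "0 0 0 0 0 0 -1" --pt "0 0 0 0 0 0 -1" --pt "0 0 0 0 0 0 -1"

```text
t: 12.72
ee_pos: [538.4, 456.9, 52.5]
orientation: [2.243, 2.2, 0.001]
ft_force: [-0.9, 1.1, 1.6]
width: 11.9
grasp_force: 30.0
```

>>> servo_tool --pt "0 -0.3 0 0 0 0 -1" --pt "-0.01 -0.7 0 0 0 0 -1" --pt "-0.02 -1.1 0 0 0 0 -1" --pt "-0.03 -1.5 0 0 0 0 -1" --pt "-0.03 -1.8 0 0 0 0 -1" --pt "-0.04 -2.0 0 0 0 0 -1" --pt "-0.04 -2.05 0 0 0 0 -1" --pt "-0.04 -2.05 0 0 0 0 -1" --pt "-0.04 -2.05 0 0 0 0 -1"

```text
t: 13.47
ee_pos: [538.1, 438.9, 52.7]
orientation: [-2.242, -2.198, -0.007]
ft_force: [-1.4, 11.7, -2.9]
width: 11.7
grasp_force: 30.0
```

The tool has moved 18 mm with 11.7 N against it, so I'll press slightly more to see whether this is the stop.

>>> servo_tool --pt "0 -0.1 0 0 0 0 -1" --pt "0 -0.2 0 0 0 0 -1" --pt "0 -0.25 0 0 0 0 -1" --pt "0 -0.25 0 0 0 0 -1"

```text
t: 13.8
ee_pos: [538.2, 438.6, 52.8]
orientation: [-2.241, -2.196, -0.012]
ft_force: [-2.4, 20.1, -5.8]
width: 11.9
grasp_force: 30.0
```

Run:
```python
from h import *
shot('wrist','w7')
o,d=load('w7');b=d["image"][60:180,180:340]
c=load('w6')[1]["image"][60:180,180:340]
im=np.hstack([c,b]);cv2.imwrite("pics/w7c.png",cv2.resize(b[:,:,::-1],None,fx=5,fy=5,interpolation=cv2.INTER_CUBIC))
```

```text
t 13.8 pos [538.2 438.6  52.8] yaw 88.85 tilt [ 0.0028  0.0084 -1.    ] F [-2.4 20.1 -5.8] w 11.9 q [0.66 0.72 1.55 0.01 0.86 0.68]
```

It's a hard stop. I'll unload, release, lift and check the travel.

>>> servo_tool --pt "0 0.2 0 0 0 0 -1" --pt "0 0.25 0 0 0 0 0.3" --pt "0 0.25 0 0 0 0 0.3" --pt "0 0.25 0 0 0 0 0.3" --pt "0 0.25 0 0 0 0 0.3" --pt "0 0.25 0 0 0 0 0.3" --pt "0 0.25 0 0 0 0 0.3"

```text
t: 14.43
ee_pos: [538.0, 435.8, 52.2]
orientation: [2.243, 2.199, -0.001]
ft_force: [-1.0, -0.3, -0.2]
width: 48.8
grasp_force: 0.0
```

>>> servo_tool --pt "0 0 2 0 0 0 0.3" --pt "0 0 5 0 0 0 0.3" --pt "0 -3 8 0 0 0 0.3" --pt "0 -6 9 0 0 0 0.3" --pt "0 -6 9 0 0 0 0.3" --pt "0 -6 9 0 0 0 0.3" --pt "0 -6 9 0 0 0 0.3"

```text
t: 15.02
ee_pos: [537.9, 376.3, 142.0]
orientation: [-2.243, -2.199, 0.0]
ft_force: [0.6, -0.2, 0.4]
width: 56.9
grasp_force: 0.0
```

Run:
```python
from h import *
shot('wrist','w8')
o,d=load('w8');crop(d["image"],180,60,160,120,5,"pics/w8c.png")
```

```text
t 15.0167 pos [537.9 376.3 142. ] yaw 88.86 tilt [-2.e-04  1.e-04 -1.e+00] F [ 0.6 -0.2  0.4] w 56.9 q [0.59 0.56 1.61 0.   0.97 0.61]
```

View pics/w8c.png

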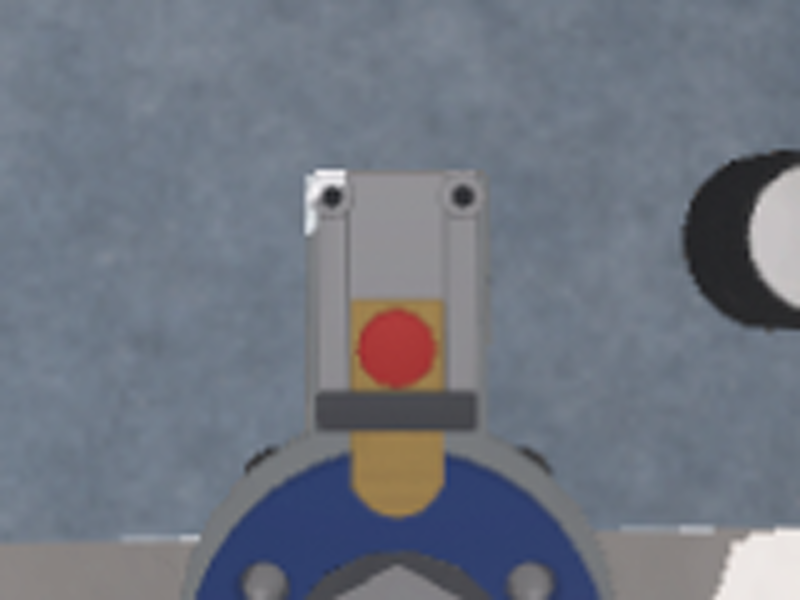

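The keeper's nose now reaches over the plate edge (nose tip at (397,517), knob at (397,348)) and the plate is unchanged. I'll check the numbers before handing in.

Run:
```python
from h import *
def Q(s):
    o,d=load(s);return lambda x,y,z:at(d,180+(x-2)/5,60+(y-2)/5,z,o)[:2]
a,b=Q('w6'),Q('w8')
print("screw-knob before",a(397,205,46)[1]-a(397,250,63)[1],"after",b(397,196,46)[1]-b(397,348,63)[1])
print("nose tip",b(397,517,39),"plate edge",b(397,451,34),"knob",b(397,348,63),"studs",b(265,584,37),b(532,582,37))
```

```text
screw-knob before 8.248113486826355 after 25.703083407760403
nose tip [536.95997731 404.7585516 ] plate edge [537.18926859 416.18125452] knob [537.70261134 436.20667381] studs [512.43210319 392.57410959] [561.47085996 391.91876676]
```

The nose overlaps the plate by 11.4 mm and the knob is 60.0 mm from the plate's centre, which is fully home.

```bash
python3 -c "
from workcell import ctrl
print(ctrl.close_job())"
```

```text
the job is handed in; nothing more can be done
None
```

The plate is seated flat on the spindle nose with the studs in its holes, the keeper is fully home over its edge, and the job is handed in at about 15 s on the clock; no verdict came back.

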